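# Clear the stalled plate feeder

## Task

The bench plate feeder has stalled with its bottom plate part-way out. First set its forward-off-reverse switch to the centre off position; then slide that bottom plate (its window lets you hook it) flat along the chute, fully home against the yellow end stop, so that the other three plates drop down flat inside the magazine. Leave the chuck, the brass fitting and the safety glasses where they are.

Things in the scene. Friction and masses are not known exactly. Their poses are not given: they have to be found in the camera images.
- feeder: plate feeder fixed to the bench, 425 mm long (x), 118 mm wide (y). Origin: on the bench top under the outer face of the yellow gate, mid-width; +x points out along the chute, z up. A dark deck, top 12 mm above the bench, runs all along. The chute is x = 0 to 160 mm, 92 mm wide between blue rails with tops 24 mm above the bench. Grey drive housing: x -246 to -166 mm, top 60 mm above the bench.
- gate (a point): middle of the outer face of the magazine's yellow gate: feeder x = 0, y = 0, 49 mm above the bench. The blue magazine runs from here back to feeder x = -165 mm; inside 92 mm wide, 154 mm long, open above, its top 68 mm above the bench. The gate is 5 mm thick; the slot under it is 18 mm high from the deck: one 12 mm plate passes, two do not. Axes as the feeder's.
- switch (a joint): toggle lever angle, rad: about +0.4 forward (leaning towards the chute), 0 centre = off (upright; a narrow place, about 0.14 rad either side), about -0.4 reverse (leaning away from the chute); limits +-0.5. The lever has no spring: it is stiff, takes about 2 N at the ball to move, and stays where it is left. It starts in forward, 0.32 to 0.48.
- switch_ball (a point): centre of the red ball, 14 mm in diameter, on the end of the toggle lever, an 8 mm steel stem that swings in the feeder's x-z plane about a pivot 45 mm from the ball's centre; the pivot is on top of the drive housing, 60 mm above the bench, at feeder x = -206 mm, y = 0.
- switch_center (a point): fixed point where the ball's centre stands when the switch is off: feeder x = -206 mm, y = 0, 105 mm above the bench. Axes as the feeder's.
- chute_stop (a point): fixed point, middle of the face of the yellow end stop that the plate comes up against: feeder x = 160 mm, y = 0, 18 mm above the bench. Axes as the feeder's.
- plate1_center (a point): centre of the bottom plate, half-way up, 18 mm above the bench: aluminium, 150 mm long (its x, to the leading end), 88 wide, 12 thick, 0.15 kg, flat on the deck, 52 to 60 mm of it sticking out of the gate. When home its centre is 75 mm short of the stop face and its rear end 10 mm clear of the gate. Drawing it from under the stack takes about 5 to 12 N.
- plate1_window (a point): centre of the rectangular window through the bottom plate, half-way up the thickness: 36 mm along the chute, 56 mm across, right through to the deck. In front of it is a 12 mm wide bar, the plate's leading end, so the bar's inner face is 18 mm ahead of this point; the window starts 4 to 12 mm clear of the gate.
- plate2_center (a point): centre of the second plate from below, same as the bottom one, flat in the magazine; its centre is 30 mm above the bench at the start and 18 mm when it has dropped on the deck, at feeder x = -82 mm.
- plate3_center (a point): centre of the third plate, same shape, in the magazine: 42 mm above the bench at the start, 30 mm when dropped.
- plate4_center (a point): centre of the top plate, same shape, in the magazine: 54 mm above the bench at the start, 42 mm when dropped.
- keyless_chuck: bystander: a silver drill chuck with a blue and a red ring, 43 x 43 x 50 mm, standing behind the feeder; origin at its underside.
- brass_fitting: bystander: a brass hose fitting 23 x 50 x 31 mm lying behind the feeder; origin at its underside.
- safety_glasses: bystander: black-framed clear safety glasses 87 x 126 x 46 mm, lying to the left of the feeder; origin at the underside.
There are look-alikes about, which are no part of the job. Leave any turquoise look-alike of the part that bears plate1_center alone.

How it is judged (in metres and radians):
On the way, in this order (a step that is already met when the one before it is completed fails the run):
1. the switch is at centre off, while the bottom plate is still where it stalled (value of joint switch between -0.14 and 0.14 rad and distance of plate1_center from where it was at the start of the episode below 0.015 m), for 0.3 s.
2. the bottom plate is home at the end stop (x of plate1_center in the frame of chute_stop above -0.081 m), for 0.1 s.
At the end, for the whole second after the job is handed in: The switch stands at centre off (within 0.14 rad); the bottom plate lies flat in the chute with its leading end within 6 mm of the end stop; the other three plates have dropped by one plate thickness (within 3 mm) and lie flat on the deck inside the magazine, within 8 mm of its middle lengthwise (value of joint switch between -0.14 and 0.14 rad and x of plate1_center in the frame of chute_stop between -0.081 and -0.071 m and height (world z) of each of plate1_center, plate2_center below 0.021 m and angle between each of plate1_center, plate2_center's own z axis and vertical below 0.04 rad and height (world z) of plate3_center below 0.033 m and height (world z) of plate4_center below 0.045 m and x of plate2_center in the frame of feeder between -0.09 and -0.074 m and x of plate3_center in the frame of feeder between -0.09 and -0.074 m and x of plate4_center in the frame of feeder between -0.09 and -0.074 m); the robot touches nothing.
It fails at once if the bottom plate is lifted out of the chute instead of slid flat (height (world z) of plate1_center above 0.034 m or angle between plate1_center's own z axis and vertical above 0.3 rad).
It fails at once if a plate is lifted out of the magazine or dragged out of it (height (world z) of plate4_center above 0.07 m or x of plate2_center in the frame of feeder above -0.06 m).
It fails at once if a bystander is pushed away from where it was (distance of any of keyless_chuck, brass_fitting, safety_glasses from where it was at the start of the episode above 0.03 m).
It also fails if it takes over 48 s, if anything falls off the work surface, if the arm or the gripper's body presses on something with over 40 N, if the wrist force passes 120 N, or if a joint passes its speed limit or range.

## Robot

A 6-joint arm with a two-finger parallel gripper is mounted at the origin on a cart in front of the work surface, level with it; the furniture and walls round the work are solid. World frame = base frame: x ahead of the robot, y to its left, z up, the work surface at z = 0. Lengths are in mm, angles in degrees, forces in N, time in s.
With the tool pointing down it reaches from about 350 to 850 mm from the base axis. Payload 8.1 kg.
Tool frame: the origin (TCP) lies on the centre line of the jaws, within the pads' length; the fingertips stand 19 mm ahead of it and the grasp point (between the pads) is the TCP; z points along the fingers, y is the line along which they close (so a half turn about z gives the same grasp; the last joint's range is limited). The gripper opens to 85 mm and grips with 20 to 120 N. Pads are 22 mm wide; open, the fingers measure 114 mm over their backs; the gripper's body (76 mm by 85 mm) begins 54 mm behind the grasp point. The pads swing forward as they close: fully open they stand 13 mm farther back than shut.
Start: joints at [-72.617, 7.471, 85.268, -0, 87.261, -4.893], TCP at [227.467, -555.215, 250.292] pointing down, gripper open.
Joint ranges: [-169.43, 169.43], [-51.17, 129.36], [1.28, 143.12], [-76.62, 256.62], [0, 156.53], [-152.29, 152.29]. Speed limits (degrees/s): [136.94, 136.94, 159.86, 180, 180, 180].

## Interface

Orientations are given as [roll, pitch, yaw] about the fixed x, y, z axes, in that order (R = Rz(yaw) Ry(pitch) Rx(roll)).
In Python, from bench import r gives the robot as it stands. The module is installed in compiled form; this text tells all that it offers.
- The arm moves only by the tool servo_tool, never from a script. Its arguments are lists of equal length, an entry for each row: "fingers": the finger opening in m, from 0 to 0.0854; "linear": the shift along the tool's x, y, z in m, a list of three; "rotation": the turn, a rotation vector about the tool's x, y, z in degrees, a list of three. A call has 1 to 10 rows; each row is the pose to reach, as a shift and turn from the pose commanded when the call began, along the tool's axes at that moment; what a row does not reach only later rows make up. A row lasts 1/10 s, in which the tool goes at most 50 mm and 8.59 degrees, less where a joint would pass 70% of its speed; a pose out of reach is approached as far as the arm can. A call with a gripper value outside its range is refused whole. The fingers move at their own pace and stop on an object; "force" is the grip in N (left out, the last holds). Time passes only in rows, so rows that repeat a pose let the fingers close. It gives the time, the measured TCP pose, the force, the opening and the grip force at its end, in the units of the state.
- r.sense(): the state, without advancing time (a new reading comes with each control period).
- r.snapshot(name): name is "side" or "top" or "wrist"; returns a dict with "frame" (480x640x3 uint8, red, green, blue), "fx", "fy", "cx", "cy" (pixels), "camera_from_world" (4x4, takes a point from world to camera coordinates). Camera axes: x right, y up, looking along -z (the intrinsics and any distortion apply to the point x, -y, -z); pixel columns grow to the right and rows downward; lengths in mm; the calibration is good to about 2 mm. A picture is of the moment at which its call begins. There is no depth.
- r.hand_in(): hands the job in; it is judged then, once.
The state is a dict: "time": time; "joint_pos": joint angles; "qd": joint speeds; "joint_efforts": joint torques, N m; "tool_pos": TCP position; "tcp_rot": TCP orientation; "ft_force": force on the tool from outside, world axes, zero at the start; "wrist_torque": the same for the moment, N m; "finger_gap": finger opening in mm; "grip_force": force on a finger pad.
Only numpy, scipy, OpenCV 4.12 (cv2) and the standard library are available. Lean on these libraries where they do the work, as an engineer would, in place of code of your own. Each camera call takes 0.05 s, during which the arm holds its last target. There are 200 camera calls.

## Working session

There is one attempt and no reset: what is moved stays moved. The work goes in short steps, Python scripts to look and compute and a tool call to move; the robot and the scene stay as the last step left them, time stands still between calls to the robot, and variables do not carry over. Pictures are saved under pics/ and viewed, at most 10 in all, crops included, and the job is handed in when it is done.

Besides the shell and the picture viewer there is one more tool, called after "Emit:" as name(argument=value, ...) on one line, values as JSON. servo_tool: Moves the arm, as the interface text tells. Its arguments: {"type":"object","properties":{"fingers":{"type":"array","items":{"type":"number"}},"linear":{"type":"array","items":{"type":"array","items":{"type":"number"}}},"rotation":{"type":"array","items":{"type":"array","items":{"type":"number"}}},"force":{"type":"number"}},"required":["fingers","linear","rotation"]}

```bash
mkdir -p pics
cat > h.py <<'E'
import numpy as np, cv2
from bench import r
def snap(n,f):
    s=r.snapshot(n); cv2.imwrite('pics/'+f,s['frame'][:,:,::-1]); 
    np.savez('pics/'+f+'.npz',**{k:v for k,v in s.items()}); return s
def ray(s,u,v):
    d=np.array([(u-s['cx'])/s['fx'],-(v-s['cy'])/s['fy'],-1.])
    T=np.array(s['camera_from_world']); R=T[:3,:3]
    return -R.T@T[:3,3], R.T@d
def onz(s,u,v,z):
    o,d=ray(s,u,v); return o+d*(z-o[2])/d[2]
def proj(s,p):
    T=np.array(s['camera_from_world']); c=T[:3,:3]@np.array(p,float)+T[:3,3]
    return s['cx']+s['fx']*c[0]/-c[2], s['cy']+s['fy']*-c[1]/-c[2]
E
python3 - <<'E'
from h import *
a=snap('side','s0.png');b=snap('top','t0.png')
print(a.keys())
for s in(a,b): print(ray(s,320,240))
print(r.sense())
E
```

```text
dict_keys(['frame', 'fx', 'fy', 'cx', 'cy', 'camera_from_world'])
(array([  608.06333742, -1017.05029585,   918.09518443]), array([-0.03123097,  0.77818241, -0.62739867]))
(array([ 425.09550283,   45.12797853, 1195.47229295]), array([ 0.13163535, -0.00593533, -0.99128278]))
{'time': 0.1, 'joint_pos': array([-7.26162342e+01,  7.51102479e+00,  8.53229805e+01,  1.31214797e-03,
        8.72617298e+01, -4.89311659e+00]), 'qd': array([ 0.04572158, -0.12109203, -0.09446837,  0.05374021,  0.08052582,
       -0.02127029]), 'joint_efforts': array([ 1.77662983e-03, -5.70954180e+01, -5.01940334e+01, -4.53526923e-05,
        8.21137510e-03, -4.18307616e-05]), 'tool_pos': array([ 227.33870019, -554.76411313,  249.3473316 ]), 'tcp_rot': array([-1.79904726e+02, -9.47170313e-03,  2.22768108e+01]), 'ft_force': array([-0.10173672, -0.53591436,  0.56487479]), 'wrist_torque': array([ 0.02286265,  0.00708892, -0.00926917]), 'grip_force': 0.0, 'finger_gap': 85.29788583538449}
```

View pics/s0.png

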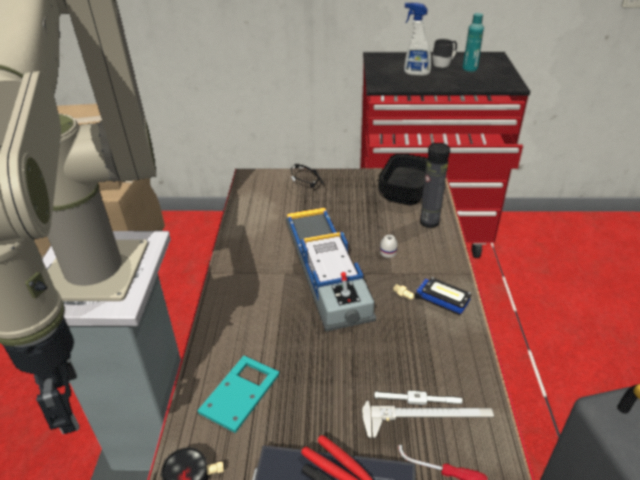

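View pics/t0.png

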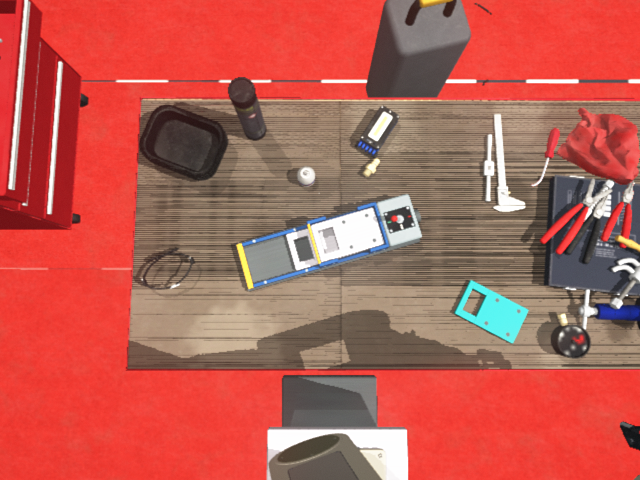

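Side view: the feeder runs from the switch at (344,280) to the yellow stop at (307,213). In the top view the switch is at (398,218), the gate at (315,240) and the stop at (245,266). What could be mistaken for the bottom plate:
- The silver plate sticking out of the gate at top (302,248) fits the description, so I choose this one.
- The turquoise plate at (490,310) is the look-alike.
- The top plate in the magazine, with its window at (328,237), is not it.

For the switch, the red ball is at (398,218). The red tool handles at the right are not it.

```bash
cat > m.py <<'E'
from h import *
b=dict(np.load('pics/t0.png.npz')); a=dict(np.load('pics/s0.png.npz'))
def comps(s,lo,hi,box,mn=8):
    x0,y0,x1,y1=box; hsv=cv2.cvtColor(s['frame'],cv2.COLOR_RGB2HSV)[y0:y1,x0:x1]
    m=cv2.inRange(hsv,lo,hi); n,l,st,c=cv2.connectedComponentsWithStats(m)
    for i in range(1,n):
        if st[i,4]>=mn:
            pts=np.argwhere(l==i)[:,::-1].astype(np.float32)
            print(c[i]+[x0,y0],st[i,4],np.round(cv2.boxPoints(cv2.minAreaRect(pts))+[x0,y0],1).tolist())
print('top yellow');comps(b,(20,120,120),(35,255,255),(225,180,430,300))
print('side yellow');comps(a,(15,110,110),(35,255,255),(270,190,390,330))
print('top red');comps(b,(0,150,100),(8,255,255),(380,195,425,250),4)
print('side red');comps(a,(0,150,100),(8,255,255),(320,260,380,310),4)
print('top white');comps(b,(0,0,200),(180,40,255),(240,190,425,300))
c=cv2.resize(b['frame'][190:300,230:430],None,fx=4,fy=4,interpolation=cv2.INTER_CUBIC)
cv2.imwrite('pics/c1.png',c[:,:,::-1])
E
python3 m.py
```

```text
top yellow
[313.48888889 243.23333333] 90 [[306.9, 224.3], [309.1, 223.7], [320.0, 262.0], [317.9, 262.6]]
[244.50746269 265.42537313] 268 [[235.6, 243.9], [241.4, 242.3], [253.7, 287.0], [247.9, 288.6]]
side yellow
[306.4        212.57142857] 245 [[286.4, 212.7], [324.7, 206.0], [325.8, 212.8], [287.6, 219.5]]
[321.56737589 236.55319149] 141 [[303.8, 237.8], [338.8, 230.8], [339.6, 235.1], [304.6, 242.1]]
top red
[393.6        218.16666667] 30 [[390.0, 218.0], [393.5, 214.5], [397.5, 218.5], [394.0, 222.0]]
[409.   215.75] 4 [[408.0, 216.0], [409.0, 215.0], [410.0, 216.0], [409.0, 217.0]]
side red
[343.33333333 275.83333333] 18 [[341.7, 273.1], [343.9, 272.7], [345.0, 279.0], [342.7, 279.4]]
[348.75 300.  ] 4 [[348.0, 300.0], [349.0, 299.0], [350.0, 300.0], [349.0, 301.0]]
top white
[399.77925211 219.73220748] 829 [[376.9, 202.6], [408.0, 192.9], [421.6, 236.2], [390.6, 246.0]]
[347.37256562 234.44792549] 2362 [[309.9, 224.8], [373.0, 206.5], [384.0, 244.2], [320.8, 262.6]]
[400.02857143 218.85714286] 35 [[397.0, 216.0], [403.0, 216.0], [403.0, 222.0], [397.0, 222.0]]
[401.3 226.1] 10 [[399.8, 224.4], [401.6, 223.8], [402.9, 227.7], [401.1, 228.3]]
[299.68       249.72631579] 475 [[285.0, 234.1], [307.2, 227.5], [317.8, 263.8], [295.7, 270.3]]
```

View pics/c1.png

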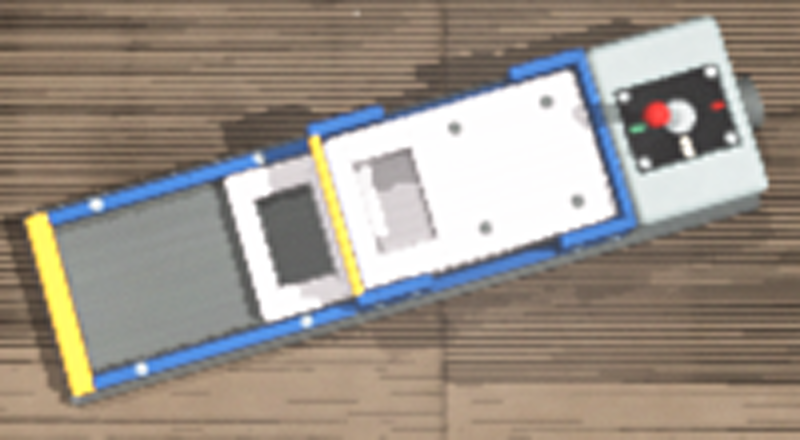

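Run:
```python
from h import *
b=dict(np.load('pics/t0.png.npz')); a=dict(np.load('pics/s0.png.npz'))
P=lambda u,v,z:np.round(onz(b,u,v,z),1)
f=lambda cx,cy:(230+(cx+.5)/4-.5,190+(cy+.5)/4-.5)
g1,g2=P(306.9,224.3,68),P(317.9,262.6,68)
s1,s2=P(241.6,242.3,26),P(254.,287,26)
print('gate',(g1+g2)/2,np.linalg.norm(g1-g2),'stop',(s1+s2)/2,np.linalg.norm(s1-s2))
for n,p,q in(('g',g1,g2),('s',s1,s2)):
    d=q-p; print(n,'yaw of axis',np.degrees(np.arctan2(d[1],d[0]))+0)
d=(s1+s2)/2-(g1+g2)/2; print('dist',np.linalg.norm(d[:2]),np.degrees(np.arctan2(d[1],d[0])))
# magazine top plate corners, rectangle 2362 at z 60
q=[P(u,v,60) for u,v in((309.9,224.8),(373,206.5),(384,244.2),(320.8,262.6))]
d=(q[0]+q[3]-q[1]-q[2])/2;print('plate4',np.degrees(np.arctan2(d[1],d[0])),np.linalg.norm(d[:2]),sum(q)/4)
print('leverbase',P(400,218.9,62))
for w in ((297,236),(262,200),(277,287),(310,185),(333,273)): print('win',P(*f(*w),24))
print('lead edge',P(*f(240,250),24))
# triangulate ball
o1,d1=ray(b,394,218.4);o2,d2=ray(a,343.6,275.5)
M=np.c_[d1,-d2];t=np.linalg.lstsq(M,o2-o1,rcond=None)[0]
print('ball',o1+d1*t[0],o2+d2*t[1])
# end to end check of bystanders
```

```text
gate [567.1  55.6  68. ] 90.76827639654731 stop [522.45 206.4   26.  ] 108.80942054803896
g yaw of axis -163.88119125234266
s yaw of axis -163.44702108259642
dist 157.27130221372238 106.49336485628804
plate4 106.44965053815558 150.61482330766782 [588.875 -23.225  60.   ]
leverbase [ 624.7 -144.7   62. ]
win [560.2  75.9  24. ]
win [581.4  96.6  24. ]
win [530.2  87.4  24. ]
win [590.4  68.4  24. ]
win [538.4  54.7  24. ]
lead edge [551.9 109.2  24. ]
ball [ 619.30258642 -125.27288185   98.94099202] [ 622.29115251 -124.88949952   99.41072054]
```

The crop confirms the choice: the silver plate sticks out of the gate with its window at crop (297,236), and the ball at (657,115) leans towards the chute. The feeder's yaw is about 106.4° and the gate is at about (566.5, 55.5). Next I move above the switch.

Emit:
servo_tool(fingers=[0.08, 0.08, 0.08, 0.08, 0.08, 0.08, 0.08, 0.08, 0.08, 0.08], linear=[[0.045, -0.02, 0], [0.09, -0.04, 0], [0.136, -0.06, 0], [0.18, -0.08, 0], [0.226, -0.1, 0], [0.272, -0.12, 0], [0.317, -0.14, 0], [0.362, -0.16, 0], [0.408, -0.18, 0], [0.45, -0.199, 0]], rotation=[[0, 0, 1], [0, 0, 2], [0, 0, 3], [0, 0, 4], [0, 0, 5], [0, 0, 5.8], [0, 0, 5.8], [0, 0, 5.8], [0, 0, 5.8], [0, 0, 5.8]])

```text
time: 1.1
tool_pos: [569.5, -198.4, 249.9]
tcp_rot: [-180.0, 0.0, 16.5]
ft_force: [1.0, -1.3, 0.7]
finger_gap: 79.9
grip_force: 0.0
```

Emit:
servo_tool(fingers=[0.08, 0.08, 0.08, 0.08], linear=[[0.04, -0.02, 0.02], [0.07, -0.039, 0.05], [0.07, -0.039, 0.05], [0.07, -0.039, 0.05]], rotation=[[0, 0, 0], [0, 0, 0], [0, 0, 0], [0, 0, 0]])

```text
time: 1.5
tool_pos: [623.8, -142.1, 198.2]
tcp_rot: [-179.9, 0.2, 16.6]
ft_force: [-0.1, -0.4, 0.1]
finger_gap: 80.0
grip_force: 0.0
```

Run:
```python
from h import *
s=snap('wrist','w1.png'); print(r.sense()['tool_pos'],r.sense()['tcp_rot'])
print(ray(s,320,240)); print('ball exp',proj(s,(619.8,-124.6,101)),'center exp',proj(s,(624.8,-142.1,105)),'gate exp',proj(s,(566.5,55.5,68)))
```

```text
[ 624.16076417 -143.23974027  199.82743684] [-1.79982311e+02  7.23115394e-02  1.65128460e+01]
(array([ 692.37749112, -123.17495236,  321.90908875]), array([-0.26143297, -0.08341901, -0.96168038]))
ball exp (np.float64(289.0375882144677), np.float64(249.97653527590253)) center exp (np.float64(316.36325086637197), np.float64(252.1685491728751)) gate exp (np.float64(44.230293173176165), np.float64(235.94441045536692))
```

View pics/w1.png

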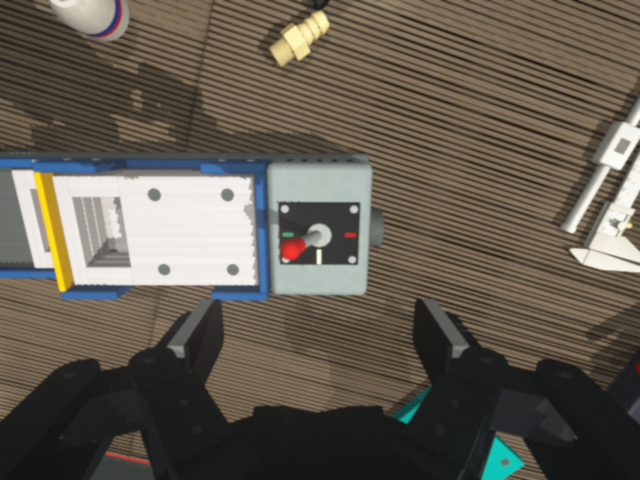

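The wrist view shows the ball at (291,248), within about 2 px of where I expected it, and the fingers straddle the pivot at x≈319. I'll descend and close gently.

Emit:
servo_tool(fingers=[0.08, 0.08, 0.08, 0.08, 0.06, 0.05, 0.04, 0.03, 0.02, 0.02], linear=[[0, 0, 0.03], [0, 0, 0.06], [0, 0, 0.09], [0, 0, 0.096], [0, 0, 0.096], [0, 0, 0.096], [0, 0, 0.096], [0, 0, 0.096], [0, 0, 0.096], [0, 0, 0.096]], rotation=[[0, 0, 0], [0, 0, 0], [0, 0, 0], [0, 0, 0], [0, 0, 0], [0, 0, 0], [0, 0, 0], [0, 0, 0], [0, 0, 0], [0, 0, 0]], force=20)

```text
time: 2.55
tool_pos: [624.9, -143.2, 104.9]
tcp_rot: [180.0, -0.0, 16.5]
ft_force: [-0.2, 1.9, 1.6]
finger_gap: 19.9
grip_force: 1.0
```

Emit:
servo_tool(fingers=[0.016, 0.015, 0.0145, 0.0145, 0.0145], linear=[[0, 0, 0], [0, 0, 0], [0, 0, 0], [0, 0, 0], [0, 0, 0]], rotation=[[0, 0, 0], [0, 0, 0], [0, 0, 0], [0, 0, 0], [0, 0, 0]])

```text
time: 3.05
tool_pos: [624.5, -143.3, 104.2]
tcp_rot: [-180.0, 0.0, 16.5]
ft_force: [-0.9, 2.5, 1.6]
finger_gap: 14.5
grip_force: 1.1
```

Run:
```python
from h import *
q=r.sense();print(q['tool_pos'],q['tcp_rot'],q['ft_force'])
```

```text
[ 624.46851828 -143.25338265  104.1933451 ] [-1.79996592e+02  6.86322272e-03  1.64741144e+01] [-0.92632309  2.52201214  1.5574149 ]
```

Emit:
servo_tool(fingers=[0.03, 0.045, 0.06, 0.06, 0.06, 0.06, 0.06, 0.06], linear=[[0, 0, 0], [0, 0, 0], [0, 0, 0], [0, 0, -0.03], [0, 0, -0.07], [0, 0, -0.1], [0, 0, -0.1], [0, 0, -0.1]], rotation=[[0, 0, 0], [0, 0, 0], [0, 0, 0], [0, 0, 0], [0, 0, 0], [0, 0, 0], [0, 0, 0], [0, 0, 0]])

```text
time: 3.85
tool_pos: [625.1, -143.6, 205.5]
tcp_rot: [179.9, -0.1, 16.5]
ft_force: [0.2, 0.1, -0.8]
finger_gap: 60.1
grip_force: 0.0
```

```bash
cat > ball.py <<'E'
from h import *
s=snap('wrist','w2.png'); 
hsv=cv2.cvtColor(s['frame'],cv2.COLOR_RGB2HSV)
m=cv2.inRange(hsv,(0,150,100),(8,255,255));n,l,st,c=cv2.connectedComponentsWithStats(m)
for i in range(1,n):
    if st[i,4]>60: print(c[i],st[i])
print(r.sense()['tool_pos'],'center exp',proj(s,(624.8,-142.1,105)),'5mm fwd',proj(s,(623.4,-137.3,105)))
cv2.imwrite('pics/c2.png',cv2.resize(s['frame'][140:320,220:400,::-1],None,fx=3,fy=3,interpolation=cv2.INTER_CUBIC))
E
python3 ball.py
```

```text
[316.15568862 249.86526946] [306 239  21  22 334]
[634.55921053 365.19078947] [628 357  12  17 152]
[  4.44827586 432.81034483] [  0 427  14  15 116]
[151.22727273 461.07575758] [133 457  40   9  66]
[ 624.31163582 -143.28279086  203.81292895] center exp (np.float64(313.22431658360654), np.float64(250.8140605946359)) 5mm fwd (np.float64(305.82380994942474), np.float64(250.78279246342922))
```

View pics/c2.png

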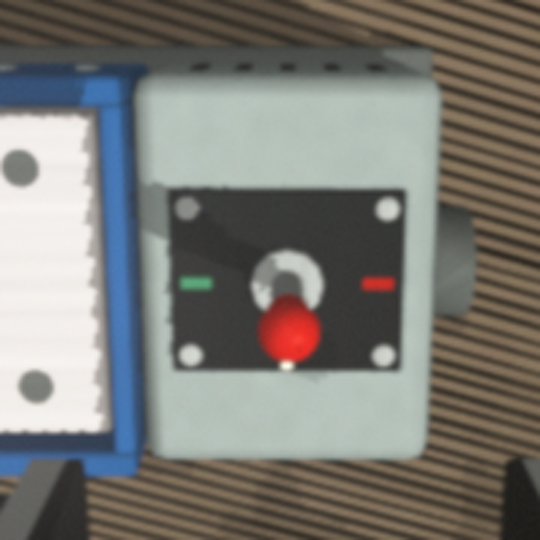

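The lever is upright, with the ball centred on the white off mark at crop (289,330). Next I move to the plate window and turn 90°.

Emit:
servo_tool(fingers=[0.03, 0.01, 0, 0, 0, 0, 0, 0, 0, 0], linear=[[0, -0.025, 0], [0, -0.05, 0], [0, -0.075, 0], [0, -0.1, 0], [0, -0.125, 0], [0, -0.15, 0], [0, -0.175, 0], [0, -0.2, 0], [0, -0.22, 0], [0.0005, -0.232, 0]], rotation=[[0, 0, -8.5], [0, 0, -17], [0, 0, -25.5], [0, 0, -34], [0, 0, -42.5], [0, 0, -51], [0, 0, -59.5], [0, 0, -68], [0, 0, -76.5], [0, 0, -85]])

```text
time: 4.9
tool_pos: [557.5, 80.8, 202.1]
tcp_rot: [-179.8, -0.0, 101.9]
ft_force: [0.8, -0.0, 0.7]
finger_gap: 0.1
grip_force: 0.0
```

Emit:
servo_tool(fingers=[0, 0, 0, 0], linear=[[0, 0, 0.02], [0, 0, 0.05], [0, 0, 0.05], [0, 0, 0.05]], rotation=[[0, 0, -5], [0, 0, -5], [0, 0, -5], [0, 0, -5]])

```text
time: 5.3
tool_pos: [557.8, 79.3, 152.7]
tcp_rot: [-179.8, -0.1, 106.4]
ft_force: [0.7, -0.4, 0.3]
finger_gap: 0.3
grip_force: 0.0
```

Run:
```python
from h import *
s=snap('wrist','w3.png'); print(r.sense()['tool_pos'],r.sense()['tcp_rot'],r.sense()['finger_gap'])
u=np.array([-.283,.959,0]);v=np.array([-.959,-.283,0]);g=np.array([566.5,55.5,0])
for x,y,z in((25.6,0,24),(43.6,28,24),(43.6,-28,24),(7.6,28,24),(0,0,31),(160,0,24)): print((x,y),np.round(proj(s,g+u*x+v*y+[0,0,z]),1))
```

```text
[558.93421793  79.25588059 154.25785351] [-1.79935614e+02 -1.53247508e-02  1.06445792e+02] 0.07474517594745778
(25.6, 0) [321.3 238.1]
(43.6, 28) [283.5 214.5]
(43.6, -28) [359.4 214.7]
(7.6, 28) [284.7 260.6]
(0, 0) [321.2 273.3]
(160, 0) [322.2  37.1]
```

View pics/w3.png

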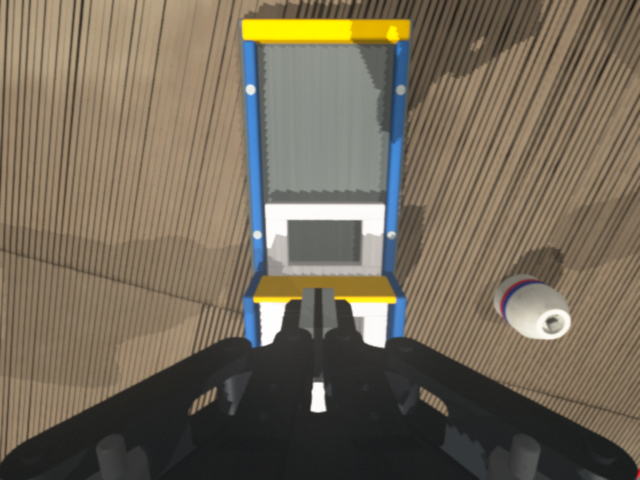

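The window spans px x 287–362, y 220–265. That puts its centre about 3 mm behind and 2 mm to the right of my estimate. I'll shift by (-3, +2) mm and descend into it.

Emit:
servo_tool(fingers=[0, 0, 0, 0, 0, 0, 0, 0], linear=[[-0.003, 0.002, 0.03], [-0.003, 0.002, 0.06], [-0.003, 0.002, 0.085], [-0.003, 0.002, 0.1], [-0.003, 0.002, 0.11], [-0.003, 0.002, 0.118], [-0.003, 0.002, 0.118], [-0.003, 0.002, 0.118]], rotation=[[0, 0, 0], [0, 0, 0], [0, 0, 0], [0, 0, 0], [0, 0, 0], [0, 0, 0], [0, 0, 0], [0, 0, 0]])

```text
time: 6.15
tool_pos: [562.7, 77.1, 37.3]
tcp_rot: [179.9, 0.0, 106.5]
ft_force: [0.6, 1.1, 0.3]
finger_gap: 0.2
grip_force: 0.0
```

Emit:
servo_tool(fingers=[0, 0, 0, 0, 0, 0, 0, 0, 0, 0], linear=[[0, 0, 0.002], [0.003, 0, 0.002], [0.006, 0, 0.002], [0.009, 0, 0.002], [0.012, 0, 0.002], [0.015, 0, 0.002], [0.018, 0, 0.002], [0.021, 0, 0.002], [0.025, 0, 0.002], [0.03, 0, 0.002]], rotation=[[0, 0, 0], [0, 0, 0], [0, 0, 0], [0, 0, 0], [0, 0, 0], [0, 0, 0], [0, 0, 0], [0, 0, 0], [0, 0, 0], [0, 0, 0]])

```text
time: 7.15
tool_pos: [554.1, 104.5, 34.6]
tcp_rot: [180.0, 0.2, 106.5]
ft_force: [2.5, -9.4, -0.5]
finger_gap: -0.0
grip_force: 4.7
```

Emit:
servo_tool(fingers=[0, 0, 0, 0, 0, 0, 0, 0, 0, 0], linear=[[0.007, 0, 0], [0.014, 0, 0], [0.021, 0, 0], [0.028, 0, 0], [0.035, 0, 0], [0.042, 0, 0], [0.049, 0, 0], [0.056, 0, 0], [0.063, 0, 0], [0.07, 0, 0]], rotation=[[0, 0, 0], [0, 0, 0], [0, 0, 0], [0, 0, 0], [0, 0, 0], [0, 0, 0], [0, 0, 0], [0, 0, 0], [0, 0, 0], [0, 0, 0]])

```text
time: 8.15
tool_pos: [533.5, 173.6, 34.4]
tcp_rot: [180.0, -0.0, 106.5]
ft_force: [1.1, -2.9, 2.1]
finger_gap: 0.5
grip_force: 1.6
```

Emit:
servo_tool(fingers=[0, 0, 0, 0, 0], linear=[[0.002, 0, 0], [0.004, 0, 0], [0.006, 0, 0], [0.007, 0, 0], [0.007, 0, 0]], rotation=[[0, 0, 0], [0, 0, 0], [0, 0, 0], [0, 0, 0], [0, 0, 0]])

```text
time: 8.65
tool_pos: [531.3, 179.8, 34.1]
tcp_rot: [-180.0, -0.0, 106.5]
ft_force: [0.6, -0.7, 0.3]
finger_gap: -0.1
grip_force: 0.0
```

Not at the stop yet, so I creep on in 1 mm rows.

Emit:
servo_tool(fingers=[0, 0, 0, 0, 0], linear=[[0.001, 0, 0], [0.002, 0, 0], [0.003, 0, 0], [0.004, 0, 0], [0.004, 0, 0]], rotation=[[0, 0, 0], [0, 0, 0], [0, 0, 0], [0, 0, 0], [0, 0, 0]])

```text
time: 9.15
tool_pos: [530.4, 183.7, 34.3]
tcp_rot: [-180.0, -0.0, 106.5]
ft_force: [1.0, 0.9, -0.3]
finger_gap: 0.2
grip_force: 0.0
```

Run:
```python
from h import *
s=snap('top','t1.png')
cv2.imwrite('pics/c3.png',cv2.resize(s['frame'][190:300,230:430,::-1],None,fx=4,fy=4,interpolation=cv2.INTER_CUBIC))
s=snap('wrist','w4.png')
print(r.sense()['ft_force'],r.sense()['tool_pos'])
```

```text
[ 0.95112175 -0.31099076 -0.59326401] [530.45931633 183.65135139  34.32584323]
```

View pics/w4.png

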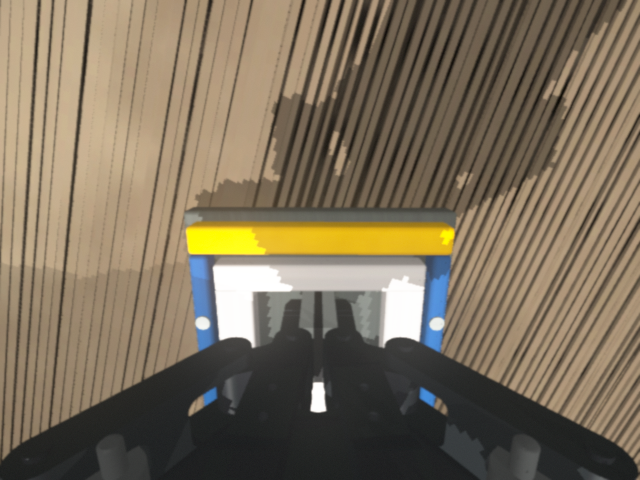

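The plate has run slightly ahead and looks to be against the stop: its front edge is at y≈257 and the stop's at y≈255. I'll follow with the finger until it makes contact.

Emit:
servo_tool(fingers=[0, 0, 0, 0], linear=[[0.001, 0, 0], [0.002, 0, 0], [0.003, 0, 0], [0.003, 0, 0]], rotation=[[0, 0, 0], [0, 0, 0], [0, 0, 0], [0, 0, 0]])

```text
time: 9.65
tool_pos: [529.6, 186.5, 34.3]
tcp_rot: [180.0, -0.0, 106.5]
ft_force: [0.4, -0.8, -0.2]
finger_gap: -0.1
grip_force: 0.1
```

Emit:
servo_tool(fingers=[0, 0, 0], linear=[[0.001, 0, 0], [0.002, 0, 0], [0.002, 0, 0]], rotation=[[0, 0, 0], [0, 0, 0], [0, 0, 0]])

```text
time: 9.95
tool_pos: [529.3, 187.6, 34.4]
tcp_rot: [180.0, 0.1, 106.5]
ft_force: [1.6, -4.9, 1.0]
finger_gap: -0.4
grip_force: 2.6
```

Emit:
servo_tool(fingers=[0, 0, 0], linear=[[0.001, 0, 0], [0.001, 0, 0], [0.001, 0, 0]], rotation=[[0, 0, 0], [0, 0, 0], [0, 0, 0]])

```text
time: 10.25
tool_pos: [529.3, 187.7, 34.4]
tcp_rot: [-180.0, 0.1, 106.5]
ft_force: [2.3, -9.2, 0.8]
finger_gap: 0.1
grip_force: 4.7
```

Emit:
servo_tool(fingers=[0, 0, 0, 0, 0, 0, 0, 0, 0], linear=[[-0.003, 0, 0], [-0.006, 0, 0], [-0.006, 0, 0], [-0.006, 0, -0.02], [-0.006, 0, -0.06], [-0.006, 0, -0.1], [-0.03, 0, -0.14], [-0.06, 0, -0.14], [-0.06, 0, -0.14]], rotation=[[0, 0, 0], [0, 0, 0], [0, 0, 0], [0, 0, 0], [0, 0, 0], [0, 0, 0], [0, 0, 0], [0, 0, 0], [0, 0, 0]])

```text
time: 11.15
tool_pos: [547.8, 129.6, 176.6]
tcp_rot: [179.8, 0.1, 106.4]
ft_force: [0.3, 0.6, -0.5]
finger_gap: 0.3
grip_force: 0.0
```

Run:
```python
from h import *
s=snap('wrist','w5.png')
a=snap('side','s5.png')
c1=s['frame'][0:480,120:520]
c2=cv2.resize(a['frame'][200:330,275:385],(400,480),interpolation=cv2.INTER_CUBIC)
cv2.imwrite('pics/c5.png',np.hstack([c1,c2])[:,:,::-1]); print(r.sense()['tool_pos'],r.sense()['ft_force'])
```

```text
[545.63052092 131.53499318 174.08546649] [-0.73961343  0.15911889 -0.69895074]
```

View pics/c5.png

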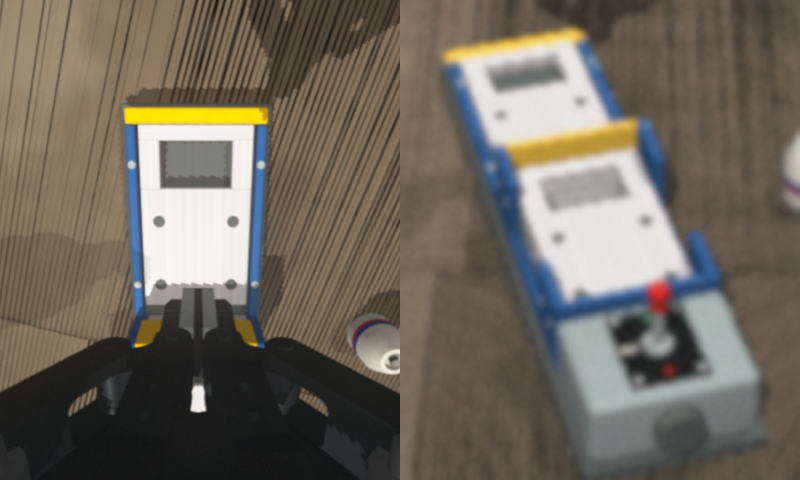

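The plate is home at the stop, flush at y≈124. The stack has dropped flat and the lever is upright, so I'm handing in.

```bash
python3 -c "
from bench import r
print(r.hand_in())"
```

```text
the job is handed in; nothing more can be done
None
```

I set the switch to centre off, slid the bottom plate fully home against the end stop, and the other three plates dropped flat in the magazine; I handed the job in at about 11 s, but the hand-in gave no verdict.

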